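# Start a thread-forming screw in an instrument cover

## Task

One screw is missing from the cover plate of the maroon instrument. Take the red-headed self-tapping screw out of the wooden stand, stand it in the open hole of the plate, and push it down firmly while turning it clockwise, re-gripping as needed, so that it cuts its thread and goes in until the underside of its head sits flat on the plate. Push firmly but not so hard that the plate would crack (stay below about 40 newtons), let go of the screw, and leave the other screws and the things on the bench where they are.

Things in the scene. Friction and masses are not known exactly. Their poses are not given: they have to be found in the camera images.
- screw: red-headed self-tapping screw, loose, about 40 g. Origin: centre of the head's underside; z up its axis. Head: round knob 26 mm wide, 24 mm high above the origin. Shank: 10 mm wide, blunt, down to 24 mm below the origin. Starts head up in any of the stand's three holes, the head's underside on the stand's top.
- stand: wooden screw stand, fixed, 60 (x) x 170 (y) x 35 mm high; origin: centre of its underside. Three holes 13 mm wide and 30 mm deep in a row along its y axis, 50 mm apart (at -50, 0, 50 mm), each holding a screw; grip a head along the stand's x axis, across the row, where the fingers have room.
- screw_black: black-headed screw of the same shape in the stand, to be left there. Origin: centre of the head's underside.
- screw_yellow: yellow-headed screw of the same shape in the stand, to be left there. Origin: centre of the head's underside.
- instrument: maroon box with an aluminium cover plate, fixed, 200 (x) x 160 (y) x 95 mm high to the plate's top; origin: centre of its underside. Red screw heads (26 mm wide, 24 mm high) already sit on three corners of the plate, at (x, y) = (-65,-45), (65,45), (65,-45) mm; the fourth corner (-65, 45) mm has the open hole.
- hole (a point): centre of the open hole's mouth, on the plate's top (95 mm above the bench), z up. Round hole, 13 mm wide. The screw put in first stands with its head's underside 4 mm above the plate. When the underside reaches the plate it stops. The instrument is rigid: 1 mm of extra travel of a stiff arm can mean tens of newtons.
- bottom (a point): bottom of the hole, 20 mm below its mouth. From here the screw sinks only while both pressed and turned clockwise seen from above: 8 mm per full turn (two-start thread, 1.27 mm per rad) if pressed hard enough, some 10 to 15 N; pressed less, it turns on the spot or lags. Pressing alone does not sink it; turning back does not undo the cut. The full 4 mm takes half a turn without slip.
- wash_bottle: white plastic bottle, 54 mm in diameter, 130 mm high, a bystander
- steel_collar: short steel tube, 50 mm in diameter, 35 mm high, a bystander
- paper_roll: white paper roll, 110 mm in diameter, 100 mm high, a bystander
- tub: pale open plastic tub 120 x 100 x 55 mm, a bystander
- marker: black marker pen lying down, 16 mm thick, 120 mm long, a bystander
Mind the look-alikes: they are no part of the job. There is more than one size of the screw; the one meant has the size given above.

How it is judged (in metres and radians):
On the way:
1. the red screw stands in the open hole, its tip on the hole's bottom, its head not yet down (horizontal distance between screw and hole below 0.003 m and z of screw in the frame of hole between 0.0025 and 0.0055 m), for 0.1 s.
At the end, for the whole second after the job is handed in: the red screw is at rest in the hole, within 3 mm of its centre, upright within 0.06 rad, the underside of its head no more than 1.2 mm above the plate; the other two screws are still in the stand (horizontal distance between screw and hole below 0.003 m and z of screw in the frame of hole below 0.0012 m and angle between screw's own z axis and vertical below 0.06 rad and linear speed of screw below 0.01 m/s and distance between each of screw_black, screw_yellow and stand below 0.075 m); the robot touches nothing.
It fails at once if the screw is pressed on the instrument with more than 40 N (contact force between screw and instrument above 40 N).
It fails at once if another screw is moved by more than 20 mm (distance of any of screw_black, screw_yellow from where it was at the start of the episode above 0.02 m).
It fails at once if a thing on the bench is moved by more than 30 mm (distance of any of wash_bottle, steel_collar, paper_roll, tub, marker from where it was at the start of the episode above 0.03 m).
It also fails if it takes over 64 s, if anything falls off the work surface, if the arm or the gripper's body presses on something with over 40 N, if the wrist force passes 120 N, or if a joint passes its speed limit or range.

## Robot

A 6-joint arm with a two-finger parallel gripper is mounted at the origin on the work surface. World frame = base frame: x ahead of the robot, y to its left, z up, the work surface at z = 0. Lengths are in m, angles in degrees, forces in N, time in s.
With the tool pointing down it reaches from about 0.35 to 0.775 m from the base axis. Payload 7.3 kg.
Tool frame: the origin (TCP) lies midway between the tips of the shut fingers; the grasp point (between the pads) lies 19 mm behind it; z points along the fingers, y is the line along which they close (so a half turn about z gives the same grasp; the last joint's range is limited). The gripper opens to 92 mm and grips with 3 to 60 N. Pads are 19 mm wide; open, the fingers measure 130 mm over their backs; the gripper's body (75 mm by 190 mm) begins 47 mm behind the grasp point.
Start: joints at [-73.568, 19.595, 87.324, -0, 73.075, -8.365], TCP at [0.22, -0.477, 0.206] pointing down, gripper open.
Joint ranges: [-145.02, 145.02], [-44.19, 115.74], [2.07, 154.8], [-57.11, 237.11], [16.16, 152.29], [-177.93, 177.93]. Speed limits (degrees/s): [147.25, 147.25, 180, 180, 180, 180].

## Interface

Orientations are given as a 3x3 rotation matrix whose columns are the frame's x, y, z axes.
In Python, from rig import telemetry, vision, workorder gives the robot as it stands.
- The arm moves only by the tool carry_out, never from a script. Its argument "commands" is text: rows parted by semicolons, each of 6 numbers parted by spaces: the shift along the tool's x, y, z in cm, then the turn, a rotation vector about the tool's x, y, z in rad. In form: dx dy dz rx ry rz; .... A call has 1 to 12 rows; each row is the pose to reach, as a shift and turn from the pose commanded when the call began, along the tool's axes at that moment; what a row does not reach only later rows make up. A row lasts 1/10 s, in which the tool goes at most 50 mm and 8.59 degrees, less where a joint would pass 70% of its speed; a pose out of reach is approached as far as the arm can. A call with a gripper value outside its range is refused whole. "fingers" is the finger opening in cm, from 0 to 9.18, set as the call begins (left out, the last holds). The fingers move at their own pace and stop on an object; "force" is the grip in N (left out, the last holds). Time passes only in rows, so rows that repeat a pose let the fingers close. It gives the time, the measured TCP pose, the force, the opening and the grip force at its end, in the units of the state.
- telemetry.get_state(): the state, without advancing time (a new reading comes with each control period).
- vision.camera(name): name is "scene" or "side" or "wrist"; returns the picture (480x640x3 uint8, red, green, blue); there is no depth.
- vision.camera_params(name): a dict with "mtx" (3x3 intrinsics, pixels), "eye" and "rotation" of the camera in the world. Camera axes: x right, y down, z forward; pixel columns grow to the right and rows downward; lengths in m; the calibration is good to about 2 mm. A picture is of the moment at which its call begins: read the wrist's pose just before it. camera_params takes no time and is no camera call; for the wrist camera it gives the pose at the moment of the call.
- workorder.job_done(): hands the job in; it is judged then, once.
The state is a dict: "clock": time; "joint_pos": joint angles; "qd": joint speeds; "joint_efforts": joint torques, N m; "tcp_pos": TCP position; "tcp_rot": TCP orientation; "ft_force": force on the tool from outside, world axes, zero at the start; "ft_torque": the same for the moment, N m; "opening": finger opening in m; "gripper_force": force on a finger pad.
Only numpy, scipy, OpenCV 4.12 (cv2) and the standard library are available. Lean on these libraries where they do the work, as an engineer would, in place of code of your own. Each camera call takes 0.05 s, during which the arm holds its last target. There are 200 camera calls.

## Working session

There is one attempt and no reset: what is moved stays moved. The work goes in short steps, Python scripts to look and compute and a tool call to move; the robot and the scene stay as the last step left them, time stands still between calls to the robot, and variables do not carry over. Pictures are saved under pics/ and viewed, at most 10 in all, crops included, and the job is handed in when it is done.

Besides the shell and the picture viewer there is one more tool, called after ">>>" as name(argument=value, ...), one argument or row to a line, values as JSON. carry_out: Moves the arm, as the interface text tells. Its arguments: {"type":"object","properties":{"commands":{"type":"string"},"fingers":{"type":"number"},"force":{"type":"number"}},"required":["commands"]}

```bash
mkdir -p pics; python3 - <<'E'
from rig import telemetry, vision
import cv2,numpy as np
s=telemetry.get_state();print(s)
for n in ["scene","side","wrist"]:
    p=vision.camera_params(n);print(n,p)
    cv2.imwrite(f"pics/{n}0.png",vision.camera(n)[:,:,::-1])
E
```

```text
{'clock': 0.0, 'joint_pos': array([-7.35671634e+01,  1.96375615e+01,  8.73757756e+01,  1.65405945e-03,
        7.30761146e+01, -8.36582673e+00]), 'qd': array([-0.00678646,  0.02095801, -0.03538458, -0.00479349,  0.01063854,
       -0.04052062]), 'joint_efforts': array([ 1.08306347e-03, -4.31236660e+01, -2.44221604e+01,  7.19236792e-02,
        5.59701410e-02, -1.09149125e-04]), 'tcp_pos': array([ 0.22010066, -0.47615705,  0.20564367]), 'tcp_rot': array([[ 9.07790850e-01,  4.19422936e-01, -4.15166483e-04],
       [ 4.19423065e-01, -9.07789638e-01,  1.50526531e-03],
       [ 2.54458963e-04, -1.54059647e-03, -9.99998781e-01]]), 'ft_force': array([-0.92172164,  0.51107601,  0.95951135]), 'ft_torque': array([ 0.05337005, -0.01697161, -0.00877595]), 'gripper_force': 0.0, 'opening': 0.09193720234382667}
scene {'mtx': array([[452.86458209,   0.        , 322.68289666],
       [  0.        , 452.86458209, 241.6450876 ],
       [  0.        ,   0.        ,   1.        ]]), 'eye': array([ 1.26420191, -0.69854006,  0.75016336]), 'rotation': array([[ 0.71485099,  0.37404297, -0.59082986],
       [ 0.69913143, -0.39952251,  0.59295616],
       [-0.01425874, -0.83694302, -0.54710426]])}
side {'mtx': array([[550.58588814,   0.        , 318.94297094],
       [  0.        , 550.58588814, 242.29770666],
       [  0.        ,   0.        ,   1.        ]]), 'eye': array([0.1782648 , 1.08411583, 0.71885997]), 'rotation': array([[-0.93414604, -0.18489234,  0.30526382],
       [-0.35647777,  0.44223912, -0.82301164],
       [ 0.01716894, -0.87763283, -0.47902594]])}
wrist {'mtx': array([[354.46624482,   0.        , 316.76513586],
       [  0.        , 354.46624482, 235.98751614],
       [  0.        ,   0.        ,   1.        ]]), 'eye': array([ 0.29489121, -0.44304846,  0.38323685]), 'rotation': array([[ 0.42089219, -0.86605402, -0.26981511],
       [-0.90710624, -0.40276938, -0.1222092 ],
       [-0.0028335 ,  0.29618787, -0.9551255 ]])}
```

View pics/scene0.png

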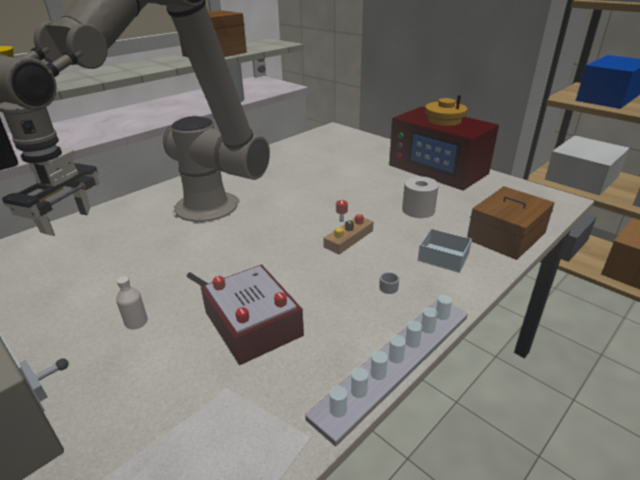

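View pics/side0.png

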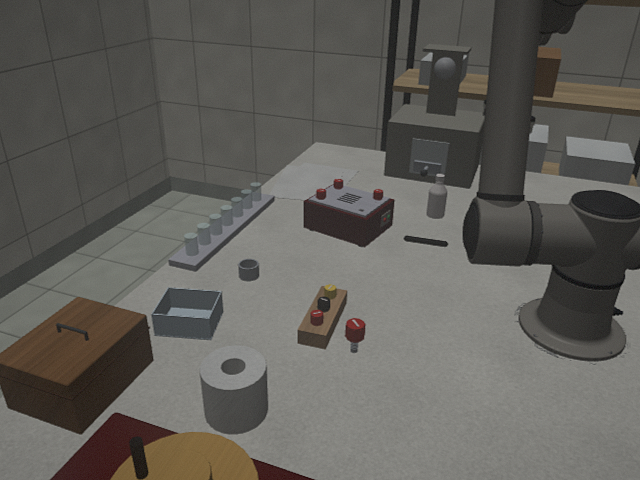

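Scene picture: the stand is at (349,234) with yellow (339,232), black (350,225) and red (359,218) heads. A second, larger red screw stands beside it at (342,208). The instrument is at (250,305). Its heads are at (218,283), (280,300) and (242,315), and the open hole is near (255,273). In the side picture the stand's red head is at (317,317), the bigger red one at (356,330), and the hole near (362,211). Candidates: the red screw in the stand fits (26 mm head, seated in a stand hole). The larger one outside the stand doesn't fit, and the heads on the plate are already installed. I'll confirm in a crop.

```bash
cat > h.py <<'E'
import numpy as np,cv2
from rig import vision,telemetry
def ray(P,u,v):
    d=P["rotation"]@np.linalg.inv(P["mtx"])@[u,v,1.]; return P["eye"],d
def at(P,u,v,z):
    e,d=ray(P,u,v); return e+d*(z-e[2])/d[2]
def proj(P,X):
    c=P["rotation"].T@(np.asarray(X,float)-P["eye"]); c=P["mtx"]@c; return c[:2]/c[2]
def blobs(im,lo,hi,amin=15):
    hsv=cv2.cvtColor(im,cv2.COLOR_RGB2HSV)
    m=cv2.inRange(hsv,np.array(lo),np.array(hi))
    if lo[0]==0: m|=cv2.inRange(hsv,np.array([172,lo[1],lo[2]]),np.array([180,255,255]))
    n,l,st,c=cv2.connectedComponentsWithStats(m)
    return [(c[i].round(1).tolist(),st[i].tolist()) for i in range(1,n) if st[i,4]>=amin]
E
python3 - <<'E'
from h import *
P={n:vision.camera_params(n) for n in("scene","side")}
I={n:cv2.cvtColor(cv2.imread(f"pics/{n}0.png"),cv2.COLOR_BGR2RGB) for n in P}
for n in P:
    print(n)
    for c,st in blobs(I[n],(0,150,110),(8,255,255)): print("red",c,st,at(P[n],*c,.047).round(3),at(P[n],*c,.107).round(3))
    for c,st in blobs(I[n],(18,130,90),(32,255,255)): print("yel",c,st,at(P[n],*c,.047).round(3))
def crop(n,x,y,w=100,h=75): return cv2.resize(I[n][y:y+h,x:x+w],(400,300),interpolation=cv2.INTER_CUBIC)
m=np.vstack([np.hstack([crop("scene",300,185),crop("side",285,270)]),np.hstack([crop("scene",200,255),crop("side",300,165)])])
cv2.imwrite("pics/crop1.png",m[:,:,::-1])
E
```

```text
scene
red [283.0, 295.3] [281, 293, 5, 6, 15] [ 0.6   -0.171  0.047] [ 0.657 -0.216  0.107]
red [277.3, 296.9] [275, 294, 6, 6, 19] [ 0.595 -0.184  0.047] [ 0.652 -0.228  0.107]
red [241.9, 312.0] [237, 308, 11, 8, 44] [ 0.576 -0.275  0.047] [ 0.635 -0.311  0.107]
yel [5.1, 48.2] [0, 46, 13, 7, 66] [-3.637  0.372  0.047]
yel [446.9, 107.5] [426, 98, 41, 19, 455] [0.091 1.396 0.047]
yel [455.7, 121.9] [452, 120, 9, 5, 23] [0.242 1.228 0.047]
yel [339.6, 231.1] [335, 228, 9, 9, 46] [0.502 0.138 0.047]
side
red [316.1, 313.2] [311, 310, 11, 7, 31] [0.503 0.217 0.047] [0.474 0.294 0.107]
red [355.2, 323.6] [347, 318, 17, 11, 99] [0.418 0.22  0.047] [0.396 0.297 0.107]
yel [329.8, 287.6] [324, 285, 12, 6, 40] [0.51  0.116 0.047]
yel [212.1, 437.4] [178, 432, 59, 20, 95] [0.535 0.578 0.047]
yel [227.2, 464.9] [191, 442, 66, 38, 767] [0.488 0.615 0.047]
yel [201.1, 445.1] [198, 443, 6, 6, 15] [0.543 0.597 0.047]
yel [177.3, 468.6] [145, 450, 66, 30, 754] [0.552 0.647 0.047]
yel [127.0, 471.2] [118, 458, 18, 22, 148] [0.616 0.677 0.047]
yel [116.2, 475.9] [113, 471, 6, 9, 23] [0.625 0.689 0.047]
```

View pics/crop1.png

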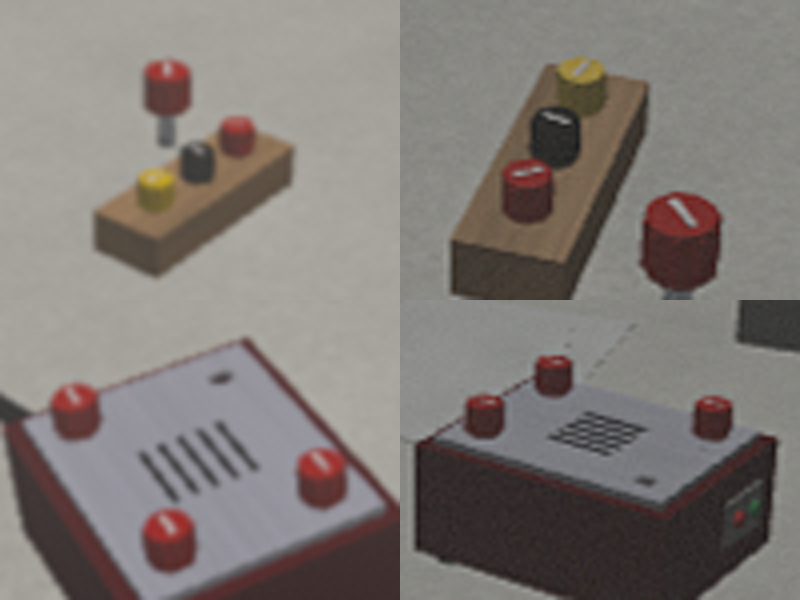

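Crop: the red head in the stand is the same size as its black and yellow neighbours. The other red screw outside the stand has a much bigger head with its shank showing, so it's the decoy. The open hole is at crop (220,378) and (646,481). Next I'll fit both poses.

```bash
python3 - <<'E'
from h import *
from scipy.optimize import least_squares
P={n:vision.camera_params(n) for n in("scene","side")}
def fit(obs,x0):
    def W(q,l):
        c,s=np.cos(q[2]),np.sin(q[2]); return [q[0]+c*l[0]-s*l[1],q[1]+s*l[0]+c*l[1],l[2]]
    f=lambda q:np.concatenate([proj(P[n],W(q,l))-uv for n,l,uv in obs])
    r=least_squares(f,x0); return r,W
S=[(n,(0,y*k,.059),uv) for k in(1,) for n,y,uv in[
("side",-.05,(330.5,287)),("side",0,(324,299.5)),("side",.05,(316.8,313)),
("scene",-.05,(339,229)),("scene",0,(349.5,222.3)),("scene",.05,(359.3,215.5))]]
r,W=fit(S,[.5,.17,0]);print("stand",r.x,np.degrees(r.x[2]),r.fun.round(1))
for y in(-.05,0,.05):print(np.round(W(r.x,(0,y,.035)),4))
best=None
H=[(280.3,295),(321,190)],[(242,309.5),(338.5,180)],[(218.8,278),(378.3,190.5)]
L=[(65,45),(65,-45),(-65,-45)]
# diag: opposite of hole = (65,-45)
for perm in ((0,1,2),(2,1,0)):
  for a in np.arange(-3,3.1,.75):
    o=[]
    for j,i in enumerate(perm):
        l=(L[j][0]/1e3,L[j][1]/1e3,.119)
        o+=[("scene",l,H[i][0]),("side",l,H[i][1])]
    l=(-.065,.045,.095);o+=[("scene",l,(255,274.5)),("side",l,(361.5,210.3))]
    r,W=fit(o,[.58,-.22,a])
    if best is None or r.cost<best[0].cost: best=(r,W)
r,W=best;print("inst",r.x,np.degrees(r.x[2]),r.fun.round(1),W(r.x,(-.065,.045,.095)))
s=telemetry.get_state();R=s["tcp_rot"]
E
```

```text
stand [0.50006892 0.18127051 0.06980372] 3.9994584557594015 [-0.3  0.1 -0.3  0.  -0.1 -0.1 -0.4 -0.3 -0.4 -0.4 -0.2 -0.1]
[0.5036 0.1314 0.035 ]
[0.5001 0.1813 0.035 ]
[0.4966 0.2311 0.035 ]
inst [ 0.58878072 -0.25678375 -0.22857318] -13.096278633656526 [-0.2 -0.2 -0.2  0.3 -0.2  0.7 -0.2  0.2 -0.5  0.2 -0.1  0.4  0.2 -1.2
 -0.2 -0.2] [np.float64(0.5356677846268024), np.float64(-0.19822594300712545), 0.095]
```

```bash
cat >> h.py <<'E'
from scipy.spatial.transform import Rotation as Ro
def plan(x,y,z,yang):
    "shift (cm) and rotvec in tool axes from measured pose to TCP xyz, pointing down, closing axis at yang deg"
    s=telemetry.get_state();R=s["tcp_rot"];a=np.radians(yang)
    yy=np.array([np.cos(a),np.sin(a),0]);zz=np.array([0,0,-1.]);T=np.column_stack([np.cross(yy,zz),yy,zz])
    print("shift",(R.T@(np.array([x,y,z])-s["tcp_pos"])*100).round(2),"rot",Ro.from_matrix(R.T@T).as_rotvec().round(4),
      "j6",s["joint_pos"][5].round(1),"F",s["ft_force"].round(1),"t",s["clock"],"tcp",s["tcp_pos"].round(4),"open",s["opening"].round(4))
E
python3 - <<'E'
from h import *
from scipy.optimize import least_squares
P={n:vision.camera_params(n) for n in("scene","side")}
o=[("scene",(341.7,202.2)),("side",(355.2,323.2))]
r=least_squares(lambda X:np.concatenate([proj(P[n],X)-u for n,u in o]),[.42,.22,.07]);print("decoy top",r.x,r.fun)
plan(.4966,.2311,.15,4)
E
```

```text
decoy top [0.41076098 0.24584086 0.06778442] [-0.149212   -0.06316505 -0.09273261  0.03593557]Traceback (most recent call last):
  File "<stdin>", line 6, in <module>
  File "h.py", line 21, in plan
    "j6",s["joint_pos"][5].round(1),"F",s["ft_force"].round(1),"t",s["clock"],"tcp",s["tcp_pos"].round(4),"open",s["opening"].round(4))
                                                                                                                 ^^^^^^^^^^^^^^^^^^
AttributeError: 'float' object has no attribute 'round'
```

```bash
sed -i 's/s\["opening"\].round(4)/round(s["opening"],4)/' h.py; python3 - <<'E'
from h import *
plan(.4966,.2311,.15,4)
E
```

```text
shift [ 54.77 -52.61   5.65] rot [-9.0000e-04 -8.0000e-04 -1.2078e+00] j6 -8.4 F [-0.8  0.9 -0.1] t 0.15 tcp [ 0.2201 -0.4763  0.2058] open 0.0918
```

>>> carry_out(
  commands="27 -26 0 0 0 -0.6; 27 -26 0 0 0 -0.6; 27 -26 0 0 0 -0.6; 27 -26 0 0 0 -0.6; 27 -26 0 0 0 -0.6; 27 -26 0 0 0 -0.6; 27 -26 0 0 0 -0.6; 27 -26 0 0 0 -0.6; 27 -26 0 0 0 -0.6; 27 -26 0 0 0 -0.6; 27 -26 0 0 0 -0.6; 27 -26 0 0 0 -0.6",
  fingers=5,
  force=30,
)

```text
clock: 1.35
tcp_pos: [0.356, -0.1283, 0.2062]
tcp_rot: [[0.514, 0.858, -0.0], [0.858, -0.514, -0.0], [-0.0, -0.0, -1.0]]
ft_force: [-0.1, -0.3, -0.7]
opening: 0.0501
gripper_force: 0.0
```

```bash
python3 - <<'E'
from h import *
plan(.4966,.2311,.15,4)
E
```

```text
shift [38.05 -6.41  5.61] rot [-2.000e-04  2.000e-04 -6.096e-01] j6 -0.5 F [-0.1 -0.3 -0.7] t 1.35 tcp [ 0.356  -0.1283  0.2062] open 0.0501
```

>>> carry_out(
  commands="38.05 -6.41 5.6 0 0 -0.61; 38.05 -6.41 5.6 0 0 -0.61; 38.05 -6.41 5.6 0 0 -0.61; 38.05 -6.41 5.6 0 0 -0.61; 38.05 -6.41 5.6 0 0 -0.61; 38.05 -6.41 5.6 0 0 -0.61; 38.05 -6.41 5.6 0 0 -0.61; 38.05 -6.41 5.6 0 0 -0.61; 38.05 -6.41 5.6 0 0 -0.61; 38.05 -6.41 5.6 0 0 -0.61; 38.05 -6.41 5.6 0 0 -0.61; 38.05 -6.41 5.6 0 0 -0.61",
)

```text
clock: 2.55
tcp_pos: [0.4963, 0.2308, 0.1507]
tcp_rot: [[-0.07, 0.998, 0.0], [0.998, 0.07, -0.0], [-0.0, 0.0, -1.0]]
ft_force: [-1.0, -0.2, -0.0]
opening: 0.0502
gripper_force: 0.0
```

```bash
python3 - <<'E'
from h import *
plan(.4966,.2311,.038,4)
P=vision.camera_params("wrist");im=vision.camera("wrist");cv2.imwrite("pics/w1.png",im[:,:,::-1])
print(proj(P,[.4966,.2311,.059]),proj(P,[.5001,.1813,.059]),proj(P,[.5036,.1314,.059]))
for b in blobs(im,(0,150,60),(8,255,255)):print(b)
E
```

```text
shift [ 0.03  0.03 11.27] rot [0.0003 0.0002 0.0001] j6 12.9 F [-1.  -0.2 -0. ] t 2.55 tcp [0.4963 0.2308 0.1507] open 0.0502
[315.03010518 231.81325864] [315.03355415 289.22972663] [315.02867162 341.27999335]
([208.1, 203.1], [179, 177, 58, 54, 1967])
([316.0, 227.3], [299, 210, 35, 36, 820])
```

View pics/w1.png

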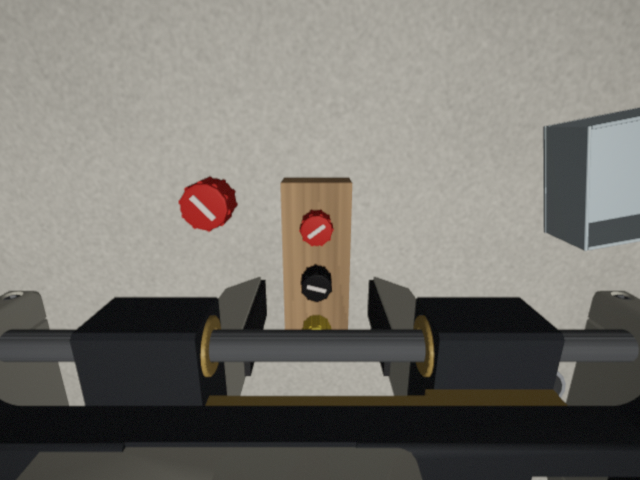

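Wrist view: the red head's top is centred at (317,230) between the fingers' columns. The black head is at (317,283), yellow at (317,325), and the big decoy at (208,203) to the left, clear of the fingers. The match is within about 1.5 mm, so I'm descending.

>>> carry_out(
  commands="0.1 0.07 3 0 0 0; 0.1 0.07 6 0 0 0; 0.1 0.07 8.5 0 0 0; 0.1 0.07 10 0 0 0; 0.1 0.07 10.8 0 0 0; 0.1 0.07 11.25 0 0 0; 0.1 0.07 11.25 0 0 0; 0.1 0.07 11.25 0 0 0",
)

```text
clock: 3.4
tcp_pos: [0.4974, 0.2333, 0.0387]
tcp_rot: [[-0.072, 0.997, 0.002], [0.997, 0.072, 0.0], [0.0, 0.002, -1.0]]
ft_force: [0.7, 0.3, -0.7]
opening: 0.05
gripper_force: 0.0
```

>>> carry_out(
  commands="0 0 0 0 0 0; 0 0 0 0 0 0; 0 0 0 0 0 0; 0 0 0 0 0 0; 0 0 0 0 0 0; 0 0 0 0 0 0; 0 0 0 0 0 0; 0 0 0 0 0 0",
  fingers=1.5,
  force=35,
)

```text
clock: 4.2
tcp_pos: [0.4972, 0.2335, 0.0389]
tcp_rot: [[-0.072, 0.997, 0.001], [0.997, 0.072, 0.0], [0.0, 0.001, -1.0]]
ft_force: [-2.1, -0.8, 8.4]
opening: 0.0149
gripper_force: 3.8
```

```bash
python3 - <<'E'
from h import *
def g(n,x,y,w,h):
    im=vision.camera(n); return cv2.resize(im[y:y+h,x:x+w],(400,400),interpolation=cv2.INTER_CUBIC)
m=np.hstack([g("scene",310,165,80,80),g("side",280,270,80,80)])
print({k:(round(v,4) if isinstance(v,float) else np.round(v,3)) for k,v in telemetry.get_state().items() if k in("opening","gripper_force","tcp_pos","ft_force")})
cv2.imwrite("pics/g1.png",m[:,:,::-1])
E
```

```text
{'tcp_pos': array([0.497, 0.234, 0.039]), 'ft_force': array([-1.442,  0.258,  7.363]), 'gripper_force': 3.7729, 'opening': 0.0148}
```

View pics/g1.png

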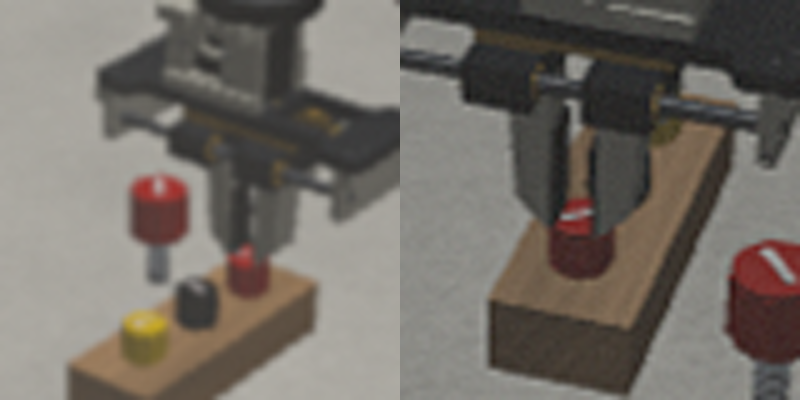

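The fingers closed to 15 mm and look as if they're resting on the head's top, not round it. The head is still seated. I'll compare the tip height with the projection.

```bash
python3 - <<'E'
from h import *
t=telemetry.get_state()["tcp_pos"];yy=telemetry.get_state()["tcp_rot"][:,1]
for n,x,y in(("scene",310,165),("side",280,270)):
    P=vision.camera_params(n)
    for z in(.039,.049,.059,.069):
        print(n,z,[((proj(P,[*(t+s*yy*.0075)[:2],z])-(x,y))*5+((n=="side")*400,0)).round(0).tolist() if 0 else ((proj(P,[*(t+s*yy*.0075)[:2],z])-(x,y))*5+np.array([400*(n=="side"),0])).round(0) for s in(-1,0,1)])
    print("head",((proj(P,[.4966,.2311,.059])-(x,y))*5+np.array([400*(n=="side"),0])).round(0))
E
```

```text
scene 0.039 [array([238., 275.]), array([248., 279.]), array([257., 283.])]
scene 0.049 [array([238., 261.]), array([248., 265.]), array([258., 269.])]
scene 0.059 [array([239., 247.]), array([249., 251.]), array([259., 255.])]
scene 0.069 [array([239., 233.]), array([249., 237.]), array([259., 241.])]
head [245. 252.]
side 0.039 [array([597., 261.]), array([579., 257.]), array([562., 254.])]
side 0.049 [array([597., 241.]), array([579., 238.]), array([562., 234.])]
side 0.059 [array([598., 221.]), array([580., 217.]), array([562., 214.])]
side 0.069 [array([598., 201.]), array([580., 197.]), array([562., 194.])]
head [583. 215.]
```

>>> carry_out(
  commands="0 0 -0.5 0 0 0; -0.1 0 -1 0 0 0; -0.1 0 -1 0 0 0; -0.1 0 -1 0 0 0; -0.1 0 -1 0 0 0",
  fingers=5,
)

```text
clock: 4.8
tcp_pos: [0.4968, 0.2322, 0.0476]
tcp_rot: [[-0.072, 0.997, -0.0], [0.997, 0.072, -0.0], [-0.0, -0.0, -1.0]]
ft_force: [-0.2, 0.4, -0.9]
opening: 0.0485
gripper_force: 0.0
```

```bash
python3 - <<'E'
from h import *
plan(.497,.232,.030,4)
def g(n,x,y,w,h):
    im=vision.camera(n); return cv2.resize(im[y:y+h,x:x+w],(400,400),interpolation=cv2.INTER_CUBIC)
m=np.hstack([g("scene",310,165,80,80),g("side",280,260,80,80)])
cv2.imwrite("pics/g2.png",m[:,:,::-1])
E
```

```text
shift [-0.03  0.02  1.76] rot [-0.0003  0.0002  0.0022] j6 12.9 F [-0.2  0.4 -0.9] t 4.8 tcp [0.4968 0.2322 0.0476] open 0.0485
```

View pics/g2.png

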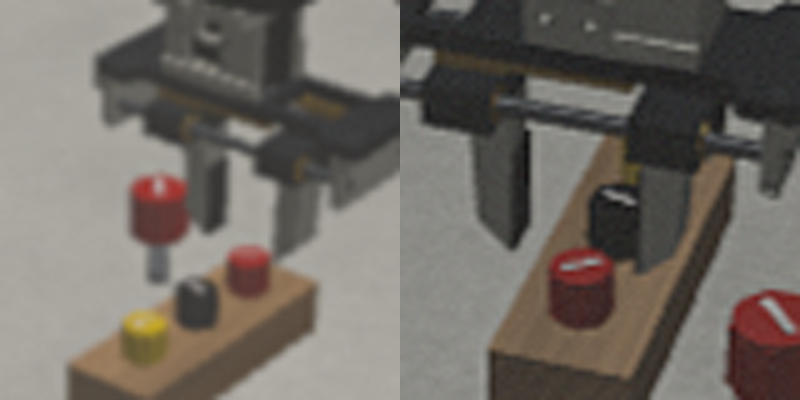

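The red screw is unmoved in its hole, and the fingers are open, with tips at scene crop (275,258) and (205,235), side crop (513,248) and (640,272). I'll triangulate the tips.

```bash
python3 - <<'E'
from h import *
from scipy.optimize import least_squares
P={n:vision.camera_params(n) for n in("scene","side")}
for a,b in(((365,216.6),(302.6,309.6)),((351,212),(328,314.4))):
    r=least_squares(lambda X:np.concatenate([proj(P["scene"],X)-a,proj(P["side"],X)-b]),[.5,.23,.06]);print(r.x.round(4),r.fun.round(1))
E
```

```text
[0.5237 0.2342 0.0626] [ 1.6  0.5  1.1 -0.3]
[0.4715 0.2282 0.0609] [ 1.2  0.5  0.8 -0.3]
```

The physical tips are about 15–20 mm above the reported TCP, so I'll descend further in small steps and watch the force.

>>> carry_out(
  commands="0 0 0.7 0 0 0; 0 0 1.3 0 0 0; 0 0 1.7 0 0 0; 0 0 1.9 0 0 0; 0 0 2.1 0 0 0; 0 0 2.1 0 0 0",
)

```text
clock: 5.5
tcp_pos: [0.4968, 0.2322, 0.0265]
tcp_rot: [[-0.072, 0.997, -0.0], [0.997, 0.072, -0.0], [-0.0, -0.0, -1.0]]
ft_force: [0.4, 0.0, 0.4]
opening: 0.0499
gripper_force: 0.0
```

>>> carry_out(
  commands="0 0 0.1 0 0 0; 0 0 0.2 0 0 0; 0 0 0.3 0 0 0; 0 0 0.3 0 0 0",
)

```text
clock: 5.9
tcp_pos: [0.4968, 0.2323, 0.0237]
tcp_rot: [[-0.072, 0.997, -0.0], [0.997, 0.072, -0.0], [-0.0, -0.0, -1.0]]
ft_force: [-0.0, 0.2, 0.1]
opening: 0.0498
gripper_force: 0.0
```

>>> carry_out(
  commands="0 0 0 0 0 0; 0 0 0 0 0 0; 0 0 0 0 0 0; 0 0 0 0 0 0; 0 0 0 0 0 0; 0 0 0 0 0 0",
  fingers=1.5,
  force=40,
)

```text
clock: 6.5
tcp_pos: [0.4969, 0.2323, 0.0238]
tcp_rot: [[-0.072, 0.997, 0.0], [0.997, 0.072, -0.0], [-0.0, 0.0, -1.0]]
ft_force: [0.3, 0.5, 0.4]
opening: 0.0248
gripper_force: 40.0
```

>>> carry_out(
  commands="0 0 -1 0 0 0; 0 0 -3 0 0 0; 0 0 -6 0 0 0; 0 0 -10 0 0 0; 0 0 -14.6 0 0 0; 0 0 -14.6 0 0 0; 0 0 -14.6 0 0 0",
)

```text
clock: 7.2
tcp_pos: [0.4973, 0.2325, 0.1713]
tcp_rot: [[-0.072, 0.997, 0.003], [0.997, 0.072, 0.001], [0.001, 0.003, -1.0]]
ft_force: [-0.2, -0.5, -0.5]
opening: 0.0247
gripper_force: 40.0
```

```bash
python3 - <<'E'
from h import *
s=telemetry.get_state();print(s["joint_pos"].round(1),s["gripper_force"],s["ft_force"])
plan(.5357,-.1982,.17,100)
E
```

```text
[17.1 23.7 86.8 -0.  69.3 12.9] 39.99987781047821 [-0.18873144 -0.50880361 -0.4673813 ]
shift [-43.23   0.72   0.11] rot [ 0.0027  0.0021 -1.6732] j6 12.9 F [-0.2 -0.5 -0.5] t 7.2 tcp [0.4973 0.2325 0.1713] open 0.0247
```

>>> carry_out(
  commands="-43.23 0.72 0 0 0 -1.67; -43.23 0.72 0 0 0 -1.67; -43.23 0.72 0 0 0 -1.67; -43.23 0.72 0 0 0 -1.67; -43.23 0.72 0 0 0 -1.67; -43.23 0.72 0 0 0 -1.67; -43.23 0.72 0 0 0 -1.67; -43.23 0.72 0 0 0 -1.67; -43.23 0.72 0 0 0 -1.67; -43.23 0.72 0 0 0 -1.67; -43.23 0.72 0 0 0 -1.67; -43.23 0.72 0 0 0 -1.67",
)

```text
clock: 8.4
tcp_pos: [0.534, -0.1991, 0.1677]
tcp_rot: [[-0.985, -0.174, -0.004], [-0.174, 0.985, 0.002], [0.003, 0.002, -1.0]]
ft_force: [-0.4, 0.3, 0.7]
opening: 0.0245
gripper_force: 40.0
```

>>> carry_out(
  commands="0 0 0 0 0 0; 0 0 0 0 0 0; 0 0 0 0 0 0",
)

```text
clock: 8.7
tcp_pos: [0.5349, -0.1979, 0.1693]
tcp_rot: [[-0.986, -0.168, -0.001], [-0.168, 0.986, 0.0], [0.001, 0.001, -1.0]]
ft_force: [0.3, -0.5, -1.0]
opening: 0.0245
gripper_force: 40.0
```

```bash
python3 - <<'E'
from h import *
s=telemetry.get_state();print(s["joint_pos"].round(1),s["gripper_force"],s["ft_force"])
plan(.5357,-.1982,.115,100)
P={n:vision.camera_params(n) for n in("scene","side","wrist")}
t=s["tcp_pos"];m=[]
for n in("scene","side"):
    im=vision.camera(n);c=proj(P[n],[t[0],t[1],.14]).astype(int)
    x,y=c[0]-40,c[1]-50;print(n,"crop origin",x,y,"scale 4 (400x400 of 100)")
    for z in(.095,.150,.174):print(z,((proj(P[n],[t[0],t[1],z])-(x,y))*4).round(0))
    m.append(cv2.resize(im[y:y+100,x:x+100],(400,400),interpolation=cv2.INTER_CUBIC))
w=vision.camera("wrist");np.save("w2.npy",w)
cv2.imwrite("pics/ins1.png",np.vstack([np.hstack(m),cv2.resize(w[140:320,100:580],(533,200))if 0 else np.zeros((1,800,3),np.uint8)])[:,:,::-1])
E
```

```text
[ -28.    26.1   83.2   -0.    70.7 -127.7] 39.99995470046997 [ 0.34325798 -0.50146734 -1.03969078]
shift [-0.08 -0.04  5.43] rot [ 0.0006 -0.001  -0.0057] j6 -127.7 F [ 0.3 -0.5 -1. ] t 8.7 tcp [ 0.5349 -0.1979  0.1693] open 0.0245
scene crop origin 213 207 scale 4 (400x400 of 100)
0.095 [169. 265.]
0.15 [159. 189.]
0.174 [155. 155.]
side crop origin 322 144 scale 4 (400x400 of 100)
0.095 [158. 265.]
0.15 [163. 188.]
0.174 [165. 154.]
```

View pics/ins1.png

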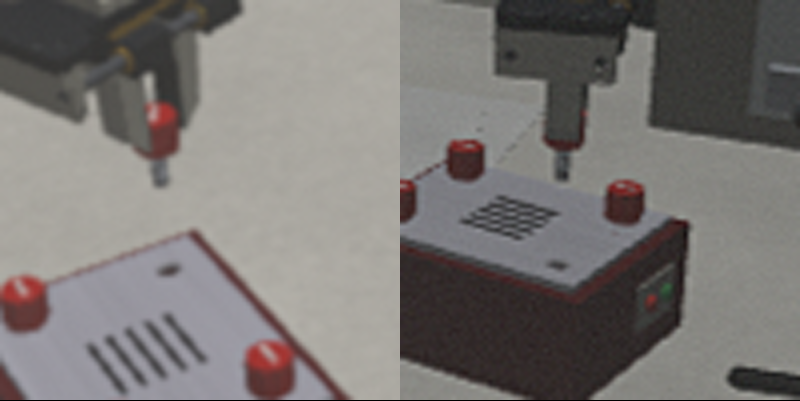

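The screw is held upright, with the shank tip at scene crop (161,182) and side crop (163,178). The hole is at (169,270) and (157,265). I'll refine the hole numerically from dark-pixel centroids.

```bash
python3 - <<'E'
from h import *
P={n:vision.camera_params(n) for n in("scene","side")}
for n,c in(("scene",(255,274)),("side",(361,210))):
    g=np.mean([cv2.cvtColor(vision.camera(n),cv2.COLOR_RGB2GRAY).astype(float) for _ in range(2)],0)
    x,y=c; k=g[y-5:y+6,x-7:x+8]; b=np.percentile(k,70); w=np.clip(b-12-k,0,None)
    Y,X=np.mgrid[y-5:y+6,x-7:x+8]; u,v=(w*X).sum()/w.sum(),(w*Y).sum()/w.sum()
    print(n,round(u,2),round(v,2),at(P[n],u,v,.095).round(4)); print(k.astype(int))
E
```

```text
scene 254.68 273.9 [ 0.5365 -0.2006  0.095 ]
[[131 130 138 143 149 149 149 151 154 154 155 155 155 153 142]
 [144 147 152 154 152 152 151 151 152 154 155 154 154 155 153]
 [154 154 154 154 153 153 152 150 150 152 154 154 154 154 154]
 [154 154 154 155 153 151 147 137 136 140 148 153 154 154 154]
 [154 154 154 151 145 133 116 104 100 112 136 151 154 155 154]
 [153 153 154 147 126 103  82  72  76 101 133 148 152 153 155]
 [152 153 153 150 125  99  87  86 103 131 147 151 151 152 154]
 [152 153 153 154 147 140 138 140 144 150 153 152 151 151 153]
 [152 153 153 153 154 154 154 155 155 154 154 152 151 151 151]
 [152 153 153 153 154 154 154 154 154 155 155 154 152 151 151]
 [152 152 152 153 152 153 153 153 154 154 155 155 153 153 152]]
side 359.81 213.49 [ 0.5331 -0.1765  0.095 ]
[[124 123 124 123 124 123 121 125 123 124 122 121 122 121 121]
 [124 124 123 123 124 121 122 124 124 123 124 123 124 122 125]
 [126 125 122 126 124 126 125 124 125 125 121 122 125 124 124]
 [123 124 127 126 123 123 120 120 125 123 124 123 123 123 124]
 [124 122 121 125 115  98  85  91  99 109 122 126 124 124 124]
 [125 124 124 124 112  86  67  60  61  83 111 125 126 126 125]
 [125 126 126 126 127 130 118  94  88 112 124 124 123 125 125]
 [105 115 123 125 128 129 130 130 130 127 125 122 120 125 126]
 [ 64  72  76  91 116 121 124 126 127 128 128 128 125 123 104]
 [ 60  65  66  65  62  71  94 106 116 123 125 128 106  69  54]
 [ 48  46  53  57  63  67  65  64  72  75  96 100  73  54  51]]
```

>>> carry_out(
  commands="-0.08 0 1.5 0 0 0; -0.08 0 3 0 0 0; -0.08 0 4 0 0 0; -0.08 0 5 0 0 0; -0.08 0 5.4 0 0 0; -0.08 0 5.4 0 0 0; -0.08 0 5.4 0 0 0",
)

```text
clock: 9.75
tcp_pos: [0.5362, -0.1984, 0.1162]
tcp_rot: [[-0.985, -0.17, 0.001], [-0.17, 0.985, -0.0], [-0.001, -0.001, -1.0]]
ft_force: [0.6, 0.5, -0.9]
opening: 0.0248
gripper_force: 40.0
```

```bash
python3 - <<'E'
from h import *
P={n:vision.camera_params(n) for n in("scene","side")}
s=telemetry.get_state();t=s["tcp_pos"];print(t.round(4),s["ft_force"].round(1))
print("side hole",at(P["side"],361.1,209.9,.095).round(4),"scene hole",at(P["scene"],254.6,273.8,.095).round(4))
m=[]
for n,c in(("scene",(255,270)),("side",(361,206))):
    im=vision.camera(n);x,y=c[0]-16,c[1]-20
    print(n,"origin",x,y,"x12; expected tip",((proj(P[n],[*t[:2],t[2]+.0112-.024])-(x,y)+.5)*12).round(0))
    k=cv2.resize(im[y:y+32,x:x+32],(384,384),interpolation=cv2.INTER_CUBIC)
    m.append(k)
cv2.imwrite("pics/ins2.png",np.hstack(m)[:,:,::-1])
E
```

```text
[ 0.5362 -0.1984  0.1162] [ 0.6  0.5 -0.9]
side hole [ 0.5364 -0.199   0.095 ] scene hole [ 0.536  -0.2005  0.095 ]
scene origin 239 250 x12; expected tip [198. 254.]
side origin 345 186 x12; expected tip [201. 259.]
```

View pics/ins2.png

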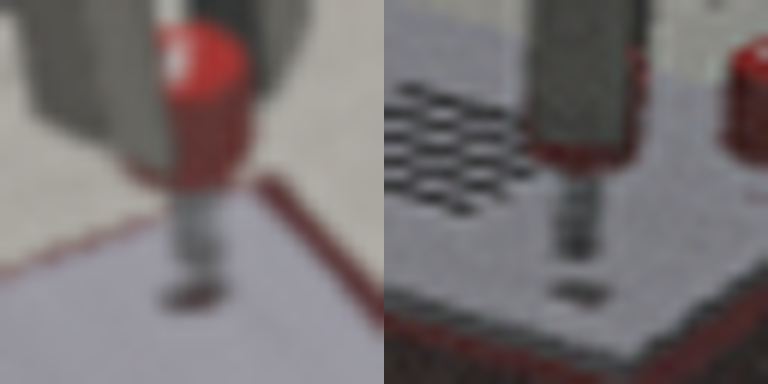

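```bash
python3 - <<'E'
from h import *
from scipy.optimize import least_squares
P={n:vision.camera_params(n) for n in("scene","side")}
px=lambda n,u,v:np.array([u,v])/12-.5+dict(scene=(239,250),side=(345,186))[n]
def tri(a,b):
    r=least_squares(lambda X:np.concatenate([proj(P["scene"],X)-a,proj(P["side"],X)-b]),[.53,-.2,.1]);return r.x.round(4),r.fun.round(2)
print(tri(px("scene",200,264),px("side",193,252)),tri((254.6,273.8),(361.1,209.9)))
for n,a in(("scene",(200,264)),("side",(193,252))):
    for z in(.1014,.1034):print(n,at(P[n],*px(n,*a),z).round(4))
E
```

```text
(array([ 0.5391, -0.2005,  0.1037]), array([-0.1 , -0.06, -0.12,  0.07])) (array([ 0.5363, -0.2003,  0.0948]), array([ 0.15,  0.09,  0.17, -0.1 ]))
scene [ 0.537  -0.1987  0.1014]
scene [ 0.5392 -0.2002  0.1034]
side [ 0.5403 -0.2057  0.1014]
side [ 0.5391 -0.2015  0.1034]
```

>>> carry_out(
  commands="0.22 0.04 0 0 0 0; 0.22 0.04 0.4 0 0 0; 0.22 0.04 0.6 0 0 0; 0.22 0.04 0.7 0 0 0; 0.22 0.04 0.75 0 0 0; 0.22 0.04 0.8 0 0 0; 0.22 0.04 0.85 0 0 0; 0.22 0.04 0.9 0 0 0; 0.22 0.04 0.95 0 0 0; 0.22 0.04 1.0 0 0 0; 0.22 0.04 1.0 0 0 0",
)

```text
clock: 10.95
tcp_pos: [0.5337, -0.1982, 0.1058]
tcp_rot: [[-0.985, -0.17, -0.0], [-0.17, 0.985, -0.0], [0.0, -0.0, -1.0]]
ft_force: [0.4, -1.2, 0.2]
opening: 0.025
gripper_force: 40.0
```

>>> carry_out(
  commands="0 0 0.05 0 0 0; 0 0 0.1 0 0 0; 0 0 0.15 0 0 0; 0 0 0.2 0 0 0; 0 0 0.25 0 0 0; 0 0 0.3 0 0 0; 0 0 0.3 0 0 0",
)

```text
clock: 11.65
tcp_pos: [0.5337, -0.1982, 0.1028]
tcp_rot: [[-0.985, -0.17, -0.0], [-0.17, 0.985, -0.0], [0.0, -0.0, -1.0]]
ft_force: [0.5, 0.3, -0.1]
opening: 0.0244
gripper_force: 40.0
```

In the hole with no contact force. Continuing to just above the expected bottom contact (TCP ≈ 0.088).

>>> carry_out(
  commands="0 0 0.2 0 0 0; 0 0 0.4 0 0 0; 0 0 0.6 0 0 0; 0 0 0.8 0 0 0; 0 0 1.0 0 0 0; 0 0 1.1 0 0 0; 0 0 1.2 0 0 0; 0 0 1.3 0 0 0; 0 0 1.3 0 0 0",
)

```text
clock: 12.55
tcp_pos: [0.5337, -0.1982, 0.0897]
tcp_rot: [[-0.985, -0.17, -0.0], [-0.17, 0.985, -0.0], [0.0, -0.0, -1.0]]
ft_force: [0.7, -0.7, -0.6]
opening: 0.0251
gripper_force: 40.0
```

>>> carry_out(
  commands="0 0 0.02 0 0 0; 0 0 0.04 0 0 0; 0 0 0.06 0 0 0; 0 0 0.08 0 0 0; 0 0 0.1 0 0 0; 0 0 0.1 0 0 0",
)

```text
clock: 13.15
tcp_pos: [0.5337, -0.1982, 0.0888]
tcp_rot: [[-0.985, -0.17, -0.0], [-0.17, 0.985, -0.0], [0.0, -0.0, -1.0]]
ft_force: [0.4, -0.4, -0.8]
opening: 0.0251
gripper_force: 40.0
```

>>> carry_out(
  commands="0 0 0.02 0 0 0; 0 0 0.04 0 0 0; 0 0 0.06 0 0 0; 0 0 0.08 0 0 0; 0 0 0.08 0 0 0",
)

```text
clock: 13.65
tcp_pos: [0.5337, -0.1982, 0.088]
tcp_rot: [[-0.985, -0.17, -0.0], [-0.17, 0.985, -0.0], [0.0, -0.0, -1.0]]
ft_force: [0.4, -0.2, -0.6]
opening: 0.0248
gripper_force: 40.0
```

>>> carry_out(
  commands="0 0 0.02 0 0 0; 0 0 0.04 0 0 0; 0 0 0.04 0 0 0",
)

```text
clock: 13.95
tcp_pos: [0.5338, -0.1982, 0.0878]
tcp_rot: [[-0.985, -0.17, 0.0], [-0.17, 0.985, -0.0], [-0.0, -0.0, -1.0]]
ft_force: [0.4, -0.2, 1.4]
opening: 0.0248
gripper_force: 40.0
```

Contact is at exactly the predicted height. Now build up the pressure.

>>> carry_out(
  commands="0 0 0.02 0 0 0; 0 0 0.04 0 0 0; 0 0 0.04 0 0 0",
)

```text
clock: 14.25
tcp_pos: [0.5339, -0.1982, 0.0877]
tcp_rot: [[-0.985, -0.17, 0.001], [-0.17, 0.985, -0.0], [-0.001, -0.0, -1.0]]
ft_force: [-1.6, 0.9, 5.7]
opening: 0.0248
gripper_force: 40.0
```

>>> carry_out(
  commands="0 0 0.02 0 0 0; 0 0 0.04 0 0 0; 0 0 0.04 0 0 0",
)

```text
clock: 14.55
tcp_pos: [0.5341, -0.1982, 0.0876]
tcp_rot: [[-0.985, -0.17, 0.001], [-0.17, 0.985, -0.0], [-0.001, -0.001, -1.0]]
ft_force: [-0.4, 2.6, 6.8]
opening: 0.0247
gripper_force: 40.0
```

>>> carry_out(
  commands="0 0 0.03 0 0 0; 0 0 0.06 0 0 0; 0 0 0.06 0 0 0",
)

```text
clock: 14.85
tcp_pos: [0.5342, -0.1982, 0.0875]
tcp_rot: [[-0.985, -0.17, 0.002], [-0.17, 0.985, -0.001], [-0.002, -0.001, -1.0]]
ft_force: [-1.7, 2.1, 10.4]
opening: 0.0248
gripper_force: 40.0
```

>>> carry_out(
  commands="0 0 0.03 0 0 0; 0 0 0.06 0 0 0; 0 0 0.06 0 0 0",
)

```text
clock: 15.15
tcp_pos: [0.5345, -0.1982, 0.0873]
tcp_rot: [[-0.985, -0.17, 0.002], [-0.17, 0.985, -0.001], [-0.002, -0.001, -1.0]]
ft_force: [-1.9, 2.1, 14.1]
opening: 0.0247
gripper_force: 40.0
```

>>> carry_out(
  commands="0 0 0.04 0 0 0; -0.002 0.03 0.06 0 0 0.15; -0.009 0.059 0.08 0 0 0.3; -0.02 0.087 0.1 0 0 0.45; -0.035 0.113 0.12 0 0 0.6; -0.035 0.113 0.12 0 0 0.6",
  force=55,
)

```text
clock: 15.75
tcp_pos: [0.5352, -0.1979, 0.0866]
tcp_rot: [[-0.908, 0.42, 0.004], [0.42, 0.908, -0.003], [-0.005, -0.001, -1.0]]
ft_force: [-1.5, 0.4, 14.1]
opening: 0.0247
gripper_force: 55.0
```

>>> carry_out(
  commands="-0.001 0.019 0.05 0 0 0.15; -0.006 0.038 0.07 0 0 0.3; -0.013 0.057 0.09 0 0 0.45; -0.023 0.073 0.11 0 0 0.6; -0.035 0.089 0.125 0 0 0.75; -0.049 0.102 0.145 0 0 0.9; -0.049 0.102 0.145 0 0 0.9",
)

```text
clock: 16.45
tcp_pos: [0.5362, -0.1979, 0.0854]
tcp_rot: [[-0.236, 0.972, 0.004], [0.972, 0.236, -0.004], [-0.005, 0.003, -1.0]]
ft_force: [-2.5, -2.4, 15.0]
opening: 0.0246
gripper_force: 55.0
```

>>> carry_out(
  commands="-0.001 0.019 0.03 0 0 0.15; -0.006 0.038 0.05 0 0 0.3; -0.013 0.057 0.07 0 0 0.45; -0.023 0.073 0.09 0 0 0.6; -0.035 0.089 0.11 0 0 0.75; -0.049 0.102 0.13 0 0 0.9; -0.049 0.102 0.13 0 0 0.9",
)

```text
clock: 17.15
tcp_pos: [0.5374, -0.1984, 0.0843]
tcp_rot: [[0.615, 0.789, 0.005], [0.789, -0.615, -0.004], [-0.0, 0.006, -1.0]]
ft_force: [-2.3, -2.2, 17.2]
opening: 0.0244
gripper_force: 55.0
```

>>> carry_out(
  commands="-0.001 0.019 0.02 0 0 0.15; -0.006 0.038 0.04 0 0 0.3; -0.013 0.057 0.06 0 0 0.45; -0.023 0.073 0.08 0 0 0.6; -0.035 0.089 0.09 0 0 0.75; -0.049 0.102 0.1 0 0 0.9; -0.049 0.102 0.1 0 0 0.9",
)

```text
clock: 17.85
tcp_pos: [0.5374, -0.1987, 0.0837]
tcp_rot: [[1.0, 0.009, 0.004], [0.009, -1.0, -0.003], [0.004, 0.003, -1.0]]
ft_force: [-4.9, -0.5, 20.7]
opening: 0.0246
gripper_force: 55.0
```

>>> carry_out(
  commands="-0.001 0.019 0 0 0 0.15; -0.006 0.038 0 0 0 0.3; -0.013 0.057 0 0 0 0.45; -0.023 0.073 0 0 0 0.6; -0.023 0.073 0 0 0 0.6",
)

```text
clock: 18.35
tcp_pos: [0.5372, -0.1993, 0.0837]
tcp_rot: [[0.83, -0.558, 0.004], [-0.558, -0.83, -0.003], [0.005, 0.0, -1.0]]
ft_force: [-4.9, 0.9, 20.3]
opening: 0.0246
gripper_force: 55.0
```

```bash
python3 - <<'E'
from h import *
P={n:vision.camera_params(n) for n in("scene","side")};s=telemetry.get_state()
print(s["joint_pos"].round(1),s["tcp_pos"].round(5),s["ft_force"].round(1),s["ft_torque"].round(2))
m=[]
for n,c in(("scene",(255,270)),("side",(361,206))):
    im=vision.camera(n);x,y=c[0]-20,c[1]-25
    m.append(cv2.resize(im[y:y+40,x:x+40],(400,400),interpolation=cv2.INTER_CUBIC))
cv2.imwrite("pics/ins3.png",np.hstack(m)[:,:,::-1])
E
```

```text
[-28.   31.3  89.2  -0.1  59.2  95.9] [ 0.5372  -0.19935  0.08372] [-4.9  0.9 20.3] [0.16 0.86 0.01]
```

View pics/ins3.png

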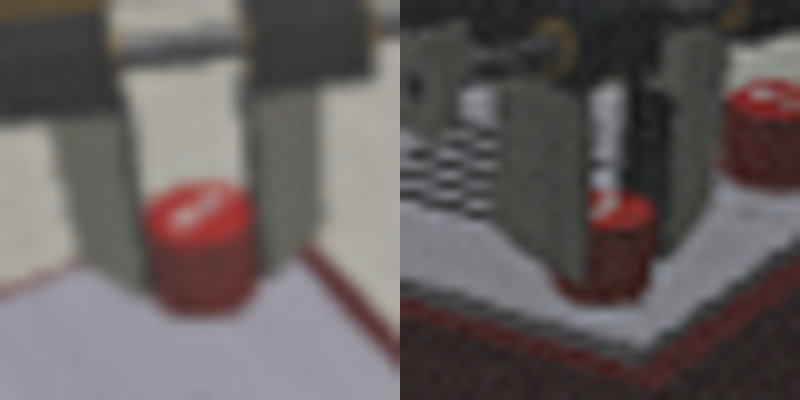

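The head sits on the plate at scene crop (200,310) with no shank or gap showing. There's been no further sinking at 20 N over 0.6 rad, and the TCP has dropped 4.1 mm in total. Unload, release and retreat.

>>> carry_out(
  commands="0 0 -0.1 0 0 0; 0 0 -0.2 0 0 0; 0 0 -0.28 0 0 0; 0 0 -0.28 0 0 0",
)

```text
clock: 18.85
tcp_pos: [0.5366, -0.1989, 0.084]
tcp_rot: [[0.832, -0.554, 0.001], [-0.554, -0.833, -0.001], [0.002, 0.0, -1.0]]
ft_force: [-0.8, -1.4, 6.9]
opening: 0.0247
gripper_force: 55.0
```

>>> carry_out(
  commands="0 0 0 0 0 0; 0 0 0 0 0 0; 0 0 0 0 0 0; 0 0 0 0 0 0; 0 0 0 0 0 0",
  fingers=4.6,
)

```text
clock: 19.35
tcp_pos: [0.536, -0.1981, 0.0832]
tcp_rot: [[0.833, -0.554, -0.001], [-0.554, -0.833, 0.0], [-0.001, 0.0, -1.0]]
ft_force: [-0.1, 0.8, -0.3]
opening: 0.0459
gripper_force: 0.0
```

>>> carry_out(
  commands="0 0 -1 0 0 0; 0 0 -3 0 0 0; 0 0 -6 0 0 0; 0 0 -10 0 0 0; 0 0 -14 0 0 0; 0 0 -14 0 0 0; 0 0 -14 0 0 0",
)

```text
clock: 20.05
tcp_pos: [0.5365, -0.1984, 0.225]
tcp_rot: [[0.833, -0.554, 0.002], [-0.554, -0.833, -0.001], [0.003, -0.0, -1.0]]
ft_force: [-0.4, -0.5, -0.4]
opening: 0.0463
gripper_force: 0.0
```

```bash
python3 - <<'E'
from h import *
s=telemetry.get_state();print(s["tcp_pos"].round(4),s["opening"],s["ft_force"].round(1))
m=[]
for n,c,w in(("scene",(250,290),100),("side",(350,200),100)):
    im=vision.camera(n);x,y=c[0]-50,c[1]-50
    m.append(cv2.resize(im[y:y+100,x:x+100],(400,400),interpolation=cv2.INTER_CUBIC))
cv2.imwrite("pics/fin.png",np.hstack(m)[:,:,::-1])
E
```

```text
[ 0.5365 -0.1984  0.225 ] 0.04632795104913301 [-0.4 -0.5 -0.4]
```

View pics/fin.png

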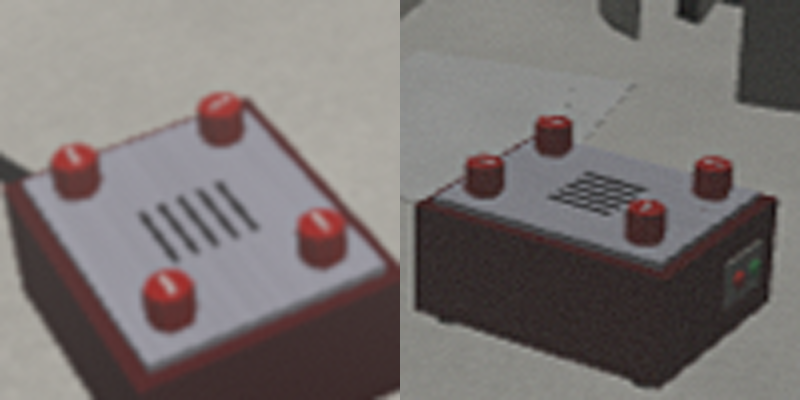

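All four heads sit level on the plate, with the new one at scene crop (220,118) and side crop (645,222). The gripper is clear. Handing in.

```bash
python3 -c "
from rig import workorder
print(workorder.job_done())"
```

```text
the job is handed in; nothing more can be done
None
```

The red screw is driven into the open hole until its head sits flat on the plate, the gripper is released and clear, and the job is handed in; the hand-in gave no verdict, and wrist readings peaked at about 21 N.

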